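# Unscrew the binding press and tray the ticket block

## Task

The ticket block in the small screw press has set. Wind the press's handwheel anticlockwise until the press is fully open, hard up against its top stop, and only then take the block out and lay it flat on the floor of the white tray, beside the finished block that already lies there. Set it down gently rather than dropping it, and leave everything else on the counter where it is.

Things in the scene. Friction and masses are not known exactly. Their poses are not given: they have to be found in the camera images.
- press: Grey screw press (fixed). Origin on the table under the screw axis; z up, -x is its open front (roughly towards the robot). Base x -145 to +75 mm, 180 mm wide, top 24 mm high; columns of diameter 22 mm at y = +75, -75 mm; crosshead x -25 to +25 mm, 186 mm wide, 122 to 152 mm high, its nuts up to 164 mm. A stop strip 16 mm high at x = +45 mm stands just behind the block.
- wheel_mid (a point): Centre of the black handwheel (on the screw axis, half-way up the rim; 206 mm above the table when shut). Solid, round, ribbed, diameter 60 mm, 22 mm thick, cap and rib 4 mm above it; under the rim it is free down to the nuts. It climbs 18 mm a turn as it is wound anticlockwise (from above) and stays where it is left. It takes about 0.4 N m to turn; the stop is rigid.
- press_wheel (a joint): Angle of the handwheel, rad: 0 at the start (shut on the block), growing anticlockwise seen from above; top stop at 6.28 (one whole turn), more than a wrist can make without taking a new grip.
- press_plate (a joint): Rise of the pressure plate, screw and wheel, m: 0 shut on the block, 0.018 at the top stop. The plate spans x -45 to +45, y -63 to +63 mm in the press frame; its underside, 54 mm above the table when shut, rests on the block.
- block_mid (a point): Centre (half-way up) of the ticket block in the press: stiff, glued, board covers, 165 (x) x 60 (y) x 30 mm, about 0.24 kg, dark binding at its +x end, which is under the plate; z up. It lies on the press base with about 80 mm of its length standing out in front of the plate, towards the press's -x.
- tray: Open white tray (fixed). Origin at the centre of its underside; outside 208 (x) x 228 (y) x 32 mm (rim bead to 35 mm), walls and floor 4 mm thick, so a block lying in it has its centre 19 mm above the origin. The finished block lies in its -y half; the +y half is free.
- done_block_mid (a point): Centre (half-way up) of the finished block in the tray, the same shape as the block in the press, lying along the tray's x.
- date_stamp: Wooden-handled date stamp standing between press and tray, 52 x 34 mm foot, 86 mm tall; origin under its foot. To be left alone.
- pen_cup: Round spotted cup with pens, diameter 76 mm, about 155 mm tall with the pens; origin under its foot. To be left alone.
- ink_pad: Flat ink pad 70 x 110 x 14 mm, origin under its centre. To be left alone.
- stapler: Stapler 150 x 36 mm, 65 mm tall, origin under its centre. To be left alone.
- tape_dispenser: Tape dispenser 160 x 60 mm, 90 mm tall, origin under its centre. To be left alone.

How it is judged:
On the way:
1. the press is wound fully open, to within 1.5 mm of its top stop (value of joint press_plate above 0.0165 m), for 0.2 s.
At the end, for the whole second after the job is handed in: The press is open to within 1.5 mm of its top stop; the block lies flat (tilt under 0.06 rad), right way up, at rest on the tray's floor (centre 15 to 23 mm above the tray's underside, within 60 mm in x, 90 mm in y of its middle), and the finished block still lies flat there (value of joint press_plate above 0.0165 m and x of block_mid in the frame of tray between -0.06 and 0.06 m and y of block_mid in the frame of tray between -0.09 and 0.09 m and z of block_mid in the frame of tray between 0.015 and 0.023 m and angle between each of block_mid, done_block_mid's own z axis and vertical below 0.06 rad and z of done_block_mid in the frame of tray below 0.023 m and linear speed of block below 0.02 m/s); the robot touches nothing.
It fails at once if the block is dragged more than 20 mm in the press before the press is open (plate risen less than 15 mm) (distance of block_mid from where it was at the start of the episode above 0.02 m and value of joint press_plate below 0.015 m).
It fails at once if the block is dropped or thrown (faster than 0.5 m/s with no finger on it) (linear speed of block above 0.5 m/s and contact force between the fingers and block below 0.05 N).
It fails at once if the finished block is shifted by more than 25 mm (distance of done_block_mid from where it was at the start of the episode above 0.025 m).
It fails at once if a bystander on the counter is shifted by more than 30 mm (distance of any of date_stamp, pen_cup, ink_pad, stapler, tape_dispenser from where it was at the start of the episode above 0.03 m).
It also fails if it takes over 72 s, if anything falls off the work surface, if the arm or the gripper's body presses on something with over 40 N, if the wrist force passes 120 N, or if a joint passes its speed limit or range.

## Robot

A 6-joint arm with a two-finger parallel gripper is mounted at the origin on the work surface. World frame = base frame: x ahead of the robot, y to its left, z up, the work surface at z = 0. Lengths are in m, angles in rad, forces in N, time in s.
With the tool pointing down it reaches from about 0.3 to 0.875 m from the base axis. Payload 6.4 kg.
Tool frame: the origin (TCP) lies between the finger pads; the fingertips stand 11 mm ahead of it and the grasp point (between the pads) lies 8 mm behind it (ctrl.tcp_to_tips is the y of the fingertips in the tool frame, in m); y points along the fingers, x is the direction in which the jaws open and shut, and the axes are right-handed (so a half turn about y gives the same grasp; the last joint's range is limited). The gripper opens to 85 mm and grips with 20 to 120 N. Pads are 22 mm wide; open, the fingers measure 114 mm over their backs; the gripper's body (76 mm by 85 mm) begins 54 mm behind the grasp point. The pads swing forward as they close: fully open they stand 13 mm farther back than shut.
Start: joints at [-1.333, 0.181, 1.607, -0, 1.354, -0.206], TCP at [0.247, -0.519, 0.242] pointing down, gripper open.
Joint ranges: [-2.99, 2.99], [-0.89, 2.07], [0.3, 2.58], [-1.14, 4.28], [0, 2.63], [-3.12, 3.12]. Speed limits (rad/s): [2.57, 2.57, 3.01, 3.14, 3.14, 3.14].

## Interface

Orientations are given as a unit quaternion [w, x, y, z].
In Python, from bench import ctrl gives the robot as it stands.
- The arm moves only by the tool apply_moves, never from a script. Its argument "plan" is text: rows parted by semicolons, each of 7 numbers parted by spaces: the shift along the tool's x, y, z each as a share of 0.05 m, from -1 to 1, then the turn, a rotation vector about the tool's x, y, z each as a share of 0.12 rad, from -1 to 1, then the opening, from 0 (shut) to 1 (fully open). In form: dx dy dz wx wy wz claw; .... A call has exactly 5 rows; each row shifts and turns the commanded pose from where the row before left it, along the tool's axes as they then stand; what a row does not reach is not made up. A row lasts 1/10 s, in which the tool goes at most 50 mm and 8.59 degrees, less where a joint would pass 70% of its speed; a pose out of reach is approached as far as the arm can. A call with a number of a shift or a turn outside -1 to 1 is refused whole. A call with a gripper value outside its range is refused whole. The fingers move at their own pace and stop on an object; the grip force is fixed at half the most. Time passes only in rows, so rows that do not move let the fingers close, or fill a call up. It gives the time, the measured TCP pose, the force and the opening at its end, in the units of the state.
- ctrl.get_obs(): the state, without advancing time (a new reading comes with each control period).
- ctrl.camera(name): name is "side" or "top" or "wrist"; returns the picture (384x512x3 uint8, red, green, blue); there is no depth.
- ctrl.get_calibration(name): a dict with "intrinsics" (3x3 intrinsics, pixels), "R" (3x3) and "t" (3): a world point X has camera coordinates R X + t. Camera axes: x right, y down, z forward; pixel columns grow to the right and rows downward; lengths in m; the calibration is good to about 2 mm. The wrist camera is an equidistant fisheye: a pixel r from the principal point sees the ray r / f radians off the axis. A picture is of the moment at which its call begins: read the wrist's pose just before it. get_calibration takes no time and is no camera call; for the wrist camera it gives the pose at the moment of the call.
- ctrl.hand_in(): hands the job in, once; it reports no verdict.
Trained networks look in the newest picture that a camera, given by its name, has taken for a name from the list of things; names that differ only in an ending like _2 or _b are one class to them, and where a whole thing is asked for, a point or a joint stands for the part that bears it (a point fixed in the world has none). Each returns a list of dicts, best first, with "score" (0 to 1); they miss things now and then, are a little off and sometimes report something else, mostly with a low value. They report only what shows in the picture. A call takes as long as a camera call.
- ctrl.recognise(camera, target): "point" ([x, y, z] in m, in world coordinates, good to about 4 mm: the middle of the surface that is visible of it).
The state is a dict: "time_s": time; "q": joint angles; "dq": joint speeds; "joint_efforts": joint torques, N m; "eef_pos": TCP position; "eef_rot": TCP orientation; "wrist_force": force on the tool from outside, world axes, zero at the start; "torque": the same for the moment, N m; "opening": opening from 0.0 (shut) to 1.0 (fully open).
Only numpy, scipy, OpenCV 4.12 (cv2) and the standard library are available. Lean on these libraries where they do the work, as an engineer would, in place of code of your own. Each camera call takes 0.05 s, during which the arm holds its last target.

## Working session

There is one attempt and no reset: what is moved stays moved. The work goes in short steps, Python scripts to look and compute and a tool call to move; the robot and the scene stay as the last step left them, time stands still between calls to the robot, and variables do not carry over. Pictures are saved under pics/ and viewed, and the job is handed in when it is done.

Besides the shell and the picture viewer there is one more tool, called after "Call:" as name(argument=value, ...) on one line, values as JSON. apply_moves: Moves the arm, as the interface text tells. Shift numbers are shares of 0.05 m and turn numbers shares of 0.12 rad, none past 1 either way. Its arguments: {"type":"object","properties":{"plan":{"type":"string"}},"required":["plan"]}

```bash
ls; mkdir -p pics; python3 - <<'E'
from bench import ctrl
import cv2,numpy as np
o=ctrl.get_obs()
for k,v in o.items(): print(k,np.round(v,4))
print(ctrl.tcp_to_tips)
for n in("top","side"):
    im=ctrl.camera(n); cv2.imwrite(f"pics/{n}0.png",im[:,:,::-1])
    c=ctrl.get_calibration(n); print(n,c["intrinsics"],c["R"],c["t"])
    for t in("press","wheel_mid","block_mid","tray","done_block_mid","date_stamp","pen_cup","ink_pad","stapler","tape_dispenser"):
        print(t,[(np.round(d["point"],3).tolist(),round(d["score"],2)) for d in ctrl.recognise(n,t)[:2]])
print(ctrl.get_obs()["time_s"])
E
```

```text
pics
time_s 0.0
q [-1.3333  0.1815  1.608  -0.      1.3538 -0.2063]
dq [-0.001  -0.001  -0.0006 -0.0023 -0.0005 -0.0004]
joint_efforts [-1.00000e-04 -4.44876e+01 -3.51334e+01 -2.00000e-04  9.40000e-03
  0.00000e+00]
eef_pos [ 0.2468 -0.5188  0.2414]
eef_rot [ 0.5982 -0.5973  0.3782 -0.3773]
wrist_force [-0.4559  0.39   -0.4679]
torque [-0.0301  0.008  -0.0025]
opening 1.0014
0.011
top [[424.5205845    0.         259.74089111]
 [  0.         424.5205845  189.76559585]
 [  0.           0.           1.        ]] [[-0.01456373 -0.99984896 -0.00948468]
 [-0.99393094  0.01551063 -0.10890689]
 [ 0.10903756  0.00784103 -0.99400671]] [0.01936013 0.56996304 1.45848629]
press [([0.54, -0.182, 0.027], 0.72)]
wheel_mid [([0.57, -0.191, 0.218], 0.63), ([0.746, -0.004, 0.066], 0.16)]
block_mid [([0.484, -0.184, 0.052], 0.81), ([0.372, -0.026, 0.016], 0.51)]
tray [([0.585, 0.23, -0.0], 0.93)]
done_block_mid [([0.587, 0.128, 0.031], 0.82)]
date_stamp [([0.525, 0.002, 0.025], 0.46)]
pen_cup [([0.744, -0.006, 0.064], 0.94)]
ink_pad [([0.368, -0.028, 0.012], 0.78)]
stapler [([0.548, -0.419, 0.052], 0.77)]
tape_dispenser [([0.533, 0.406, 0.048], 0.93)]
side [[392.97130809   0.         254.8618251 ]
 [  0.         392.97130809 198.23750859]
 [  0.           0.           1.        ]] [[-0.80000305 -0.59997163 -0.00539946]
 [-0.40573805  0.54759745 -0.73178799]
 [ 0.44200876 -0.58324186 -0.68151096]] [0.45999742 0.33315009 1.11744824]
press [([0.55, -0.152, 0.073], 0.64)]
wheel_mid [([0.564, -0.184, 0.214], 0.83)]
block_mid [([0.52, 0.016, 0.025], 0.59)]
tray [([0.558, -0.18, 0.218], 0.75), ([0.581, 0.231, 0.001], 0.61)]
done_block_mid [([0.578, 0.146, 0.033], 0.59)]
date_stamp [([0.523, 0.015, 0.023], 0.55)]
pen_cup [([0.726, 0.006, 0.078], 0.7)]
ink_pad [([0.366, -0.02, 0.013], 0.69)]
stapler [([0.546, -0.41, 0.034], 0.84)]
tape_dispenser [([0.533, 0.422, 0.044], 0.89)]
1.1
```

View pics/top0.png

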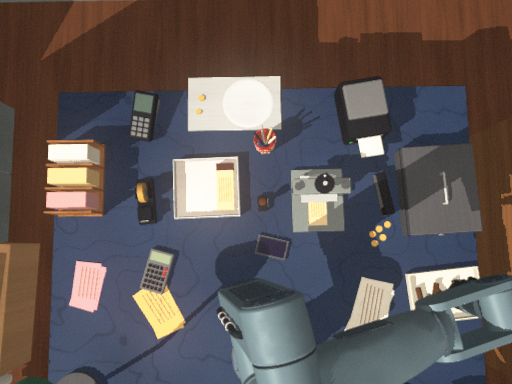

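View pics/side0.png

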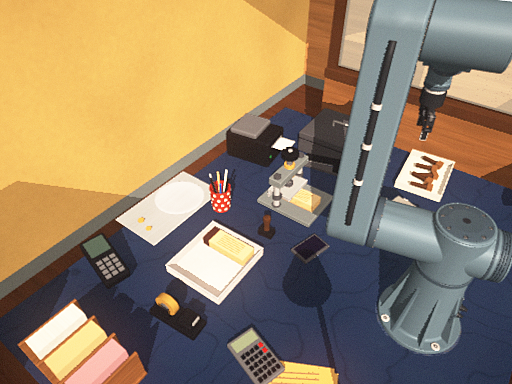

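```bash
cat > h.py <<'E'
import cv2,numpy as np
from bench import ctrl
def proj(n,P,c=None):
    c=c or ctrl.get_calibration(n); P=np.atleast_2d(P)
    q=P@np.array(c["R"]).T+np.array(c["t"]); 
    u=q[:,:2]/q[:,2:]; K=np.array(c["intrinsics"]); return u*[K[0,0],K[1,1]]+K[:2,2]
def ray(n,uv):
    c=ctrl.get_calibration(n);K=np.array(c["intrinsics"]);R=np.array(c["R"])
    d=R.T@np.array([(uv[0]-K[0,2])/K[0,0],(uv[1]-K[1,2])/K[1,1],1]); o=-R.T@np.array(c["t"]); return o,d
def onz(n,uv,z):
    o,d=ray(n,uv); return o+d*(z-o[2])/d[2]
E
python3 - <<'E'
from h import *
im=cv2.imread("pics/top0.png"); c=im[150:250,160:400]; cv2.imwrite("pics/topz.png",cv2.resize(c,None,fx=3.3,fy=3.3,interpolation=cv2.INTER_CUBIC))
c=im[155:245,280:365]; cv2.imwrite("pics/topz2.png",cv2.resize(c,None,fx=6,fy=6,interpolation=cv2.INTER_CUBIC))
im=cv2.imread("pics/side0.png"); c=im[135:305,160:340]; cv2.imwrite("pics/sidez.png",cv2.resize(c,None,fx=3.5,fy=3.5,interpolation=cv2.INTER_CUBIC))
E
```

```text
(no output)
```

View pics/topz.png

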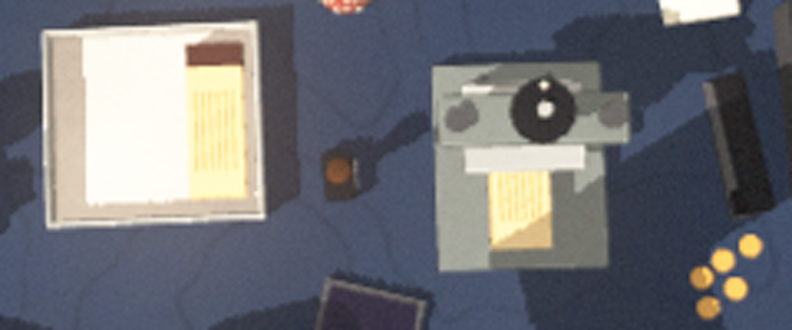

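View pics/topz2.png

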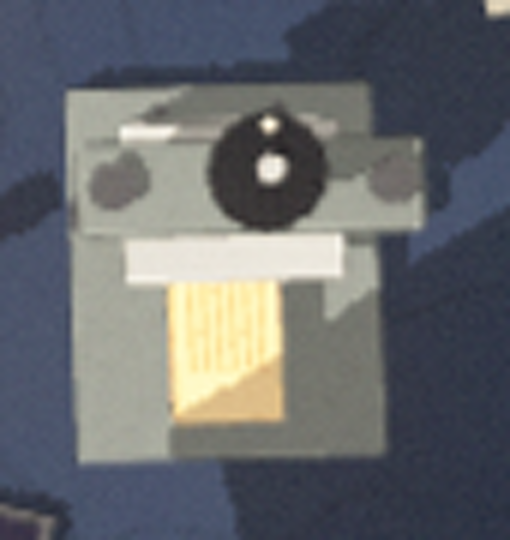

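View pics/sidez.png

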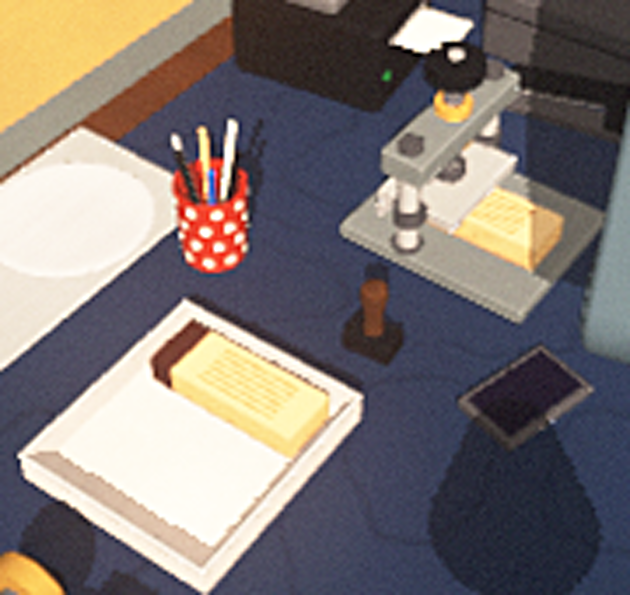

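```bash
python3 - <<'E'
from h import *
g=lambda u,v:(280+(u+.5)/6-.5,155+(v+.5)/6-.5)
# back L(+x,+y), back R, front L, front R
obs=[onz("top",g(*p),.024)[:2] for p in[(66,90),(370,83),(80,463),(386,456)]]
m=np.array([[75,90],[75,-90],[-145,90],[-145,-90]])/1000
A=np.array(obs); mc=m-m.mean(0); Ac=A-A.mean(0)
th=np.arctan2((mc[:,0]*Ac[:,1]-mc[:,1]*Ac[:,0]).sum(),(mc*Ac).sum())
R=np.array([[np.cos(th),-np.sin(th)],[np.sin(th),np.cos(th)]])
o=A.mean(0)-R@m.mean(0); print("press",o,th,(A-(m@R.T+o))*1000)
print("wheel",onz("top",g(268,171),.219))
print("rim circle",onz("top",g(268,172),.217))
for p in[(168,283),(283,283),(173,423),(284,421)]: print("blk",onz("top",g(*p),.054))
print("bk mid side?",)
g=lambda u,v:(160+(u+.5)/3.3-.5,150+(v+.5)/3.3-.5)
for p in[(43,32),(256,22),(48,227),(265,217)]: print("tray",onz("top",g(*p),.035))
for p in[(187,45),(244,41),(189,200),(246,198)]: print("done",onz("top",g(*p),.034))
for p in[(339,170)]: print("stamp",onz("top",g(*p),.086))
E
```

```text
press [ 0.56725897 -0.18995647] 0.009517198474013765 [[-0.21034534 -0.22592076]
 [-0.62720624  0.48804871]
 [ 0.55532471 -1.33520213]
 [ 0.28222687  1.07307418]]
wheel [ 0.56710813 -0.18872507  0.219     ]
rim circle [ 0.56683925 -0.18899954  0.217     ]
blk [ 0.52364415 -0.15341921  0.054     ]
blk [ 0.5226344  -0.21926485  0.054     ]
blk [ 0.44358803 -0.15411925  0.054     ]
blk [ 0.44378791 -0.21733146  0.054     ]
bk mid side?
tray [0.68273021 0.3168752  0.035     ]
tray [0.68986356 0.0885235  0.035     ]
tray [0.47401856 0.30996121 0.035     ]
tray [0.48111885 0.08086474 0.035     ]
done [0.66629678 0.16264666 0.034     ]
done [0.66964184 0.10160658 0.034     ]
done [0.50033005 0.16109762 0.034     ]
done [0.50153191 0.10081212 0.034     ]
stamp [0.52540406 0.00200524 0.086     ]
```

```bash
cat >> h.py <<'E'
from scipy.spatial.transform import Rotation as Ro
def R_tool(o=None):
    o=o or ctrl.get_obs(); return Ro.from_quat(np.array(o["eef_rot"])[[1,2,3,0]]).as_matrix()
def st(target=None,yaw=None):
    o=ctrl.get_obs(); R=R_tool(o); x=R[:,0]; 
    print("t",round(o["time_s"],2),"pos",np.round(o["eef_pos"],4),"q",np.round(o["q"],3),"F",np.round(o["wrist_force"],1),"T",np.round(o["torque"],2),"op",round(o["opening"],3))
    print("jaw yaw",round(np.arctan2(x[1],x[0]),4),"y axis",np.round(R[:,1],4))
    if target is not None:
        print("shares",np.round(R.T@(np.array(target)-o["eef_pos"])/.05,3))
    # level correction: rotation (tool frame) bringing y to straight down, and x to yaw
    if yaw is not None:
        xd=np.array([np.cos(yaw),np.sin(yaw),0]); yd=np.array([0,0,-1.]); Rd=np.stack([xd,yd,np.cross(xd,yd)],1)
        print("turn shares",np.round(Ro.from_matrix(R.T@Rd).as_rotvec()/.12,3))
E
python3 -c "
from h import *
st((.567,-.189,.30))"
```

```text
t 1.1 pos [ 0.2469 -0.5193  0.2423] q [-1.333  0.181  1.607 -0.     1.354 -0.206] F [-0.3  0.4  0.8] T [-0.03 -0.02 -0.  ] op 0.998
jaw yaw -1.127 y axis [ 0.e+00 -1.e-04 -1.e+00]
shares [-3.218 -1.154  8.618]
```

Call:
apply_moves(plan="-0.1 -0.2 0.3 0 0 0 1; -0.25 -0.2 0.7 0 0 0 1; -0.28 -0.2 0.75 0 0 0 1; -0.28 -0.2 0.75 0 0 0 1; -0.28 -0.2 0.75 0 0 0 1")

```text
time_s: 1.6
eef_pos: [0.3695, -0.3939, 0.2936]
eef_rot: [-0.598, 0.598, -0.377, 0.378]
wrist_force: [0.2, -0.1, -0.2]
opening: 0.995
```

Call:
apply_moves(plan="-0.28 0 0.75 0 0 0 1; -0.28 0 0.75 0 0 0 1; -0.28 0 0.75 0 0 0 1; -0.28 0 0.75 0 0 0 1; -0.28 0 0.75 0 0 0 1")

```text
time_s: 2.1
eef_pos: [0.5087, -0.2498, 0.2933]
eef_rot: [0.598, -0.598, 0.377, -0.378]
wrist_force: [0.1, -0.1, 0.4]
opening: 0.998
```

Call:
apply_moves(plan="-0.28 0 0.7 0 0 0 1; -0.2 0 0.4 0 0 0 1; 0 0 0 0 0 0 1; 0 0 0 0 0 0 1; 0 0 0 0 0 0 1")

```text
time_s: 2.6
eef_pos: [0.5463, -0.2072, 0.2926]
eef_rot: [-0.598, 0.598, -0.378, 0.378]
wrist_force: [0.6, 0.2, -0.1]
opening: 1.005
```

```bash
python3 - <<'E'
from h import *
st((.567,-.189,.195))
c=ctrl.get_calibration("wrist"); im=ctrl.camera("wrist"); cv2.imwrite("pics/w1.png",im[:,:,::-1])
for t in("wheel_mid","block_mid"): print(t,ctrl.recognise("wrist",t)[:2])
print(c)
im=ctrl.camera("top"); cv2.imwrite("pics/t1.png",cv2.resize(im[130:250,250:400,::-1],None,fx=4,fy=4))
E
```

```text
t 2.6 pos [ 0.5463 -0.2072  0.2926] q [-0.565  0.163  1.525 -0.     1.453  0.562] F [ 0.6  0.2 -0.1] T [0.01 0.03 0.  ] op 1.005
jaw yaw -1.1275 y axis [ 0.e+00 -4.e-04 -1.e+00]
shares [-0.152  1.953  0.529]
wheel_mid [{'point': [0.5742, -0.1921, 0.2162], 'score': 0.97}]
block_mid [{'point': [0.465, -0.1801, 0.0545], 'score': 0.84}, {'point': [0.5588, 0.2176, 0.0041], 'score': 0.55}]
{'intrinsics': array([[297.31863964,   0.        , 262.29142615],
       [  0.        , 297.31863964, 189.54738239],
       [  0.        ,   0.        ,   1.        ]]), 'R': array([[ 4.29106934e-01, -9.03253692e-01,  8.34672343e-05],
       [-8.54952284e-01, -4.06130664e-01,  3.22667748e-01],
       [-2.91416936e-01, -1.38530329e-01, -9.46512291e-01]]), 't': array([-0.4216817 ,  0.32372544,  0.55818023])}
```

View pics/w1.png

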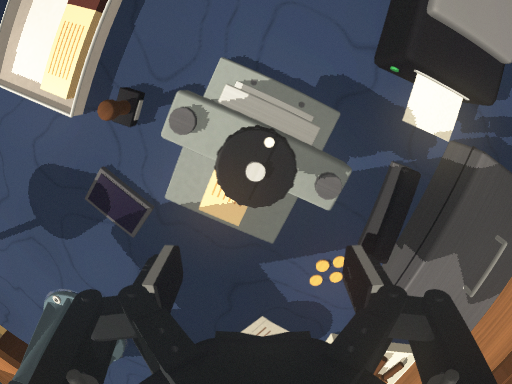

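```bash
cat >> h.py <<'E'
def fproj(P,c):
    q=np.array(c["R"])@np.array(P)+np.array(c["t"]); K=np.array(c["intrinsics"])
    th=np.arctan2(np.hypot(q[0],q[1]),q[2]); d=q[:2]/np.hypot(*q[:2]); return K[:2,2]+d*th*K[0,0]
def fonz(uv,z,c):
    K=np.array(c["intrinsics"]);R=np.array(c["R"]); d=(np.array(uv)-K[:2,2])/K[0,0]; th=np.hypot(*d)
    v=R.T@np.r_[d/th*np.sin(th),np.cos(th)]; o=-R.T@np.array(c["t"]); return o+v*(z-o[2])/v[2]
E
python3 - <<'E'
from h import *
c=ctrl.get_calibration("wrist")
print(fproj([.567,-.189,.221],c),fproj([.5742,-.1921,.2162],c))
im=cv2.imread("pics/w1.png")
for z,r in((.217,.03),(.195,.03)):
  for a in np.linspace(0,2*np.pi,60):
    u=fproj([.567+r*np.cos(a),-.189+r*np.sin(a),z],c); cv2.circle(im,(int(u[0]),int(u[1])),1,(0,0,255) if z>.2 else (0,255,0),-1)
cv2.imwrite("pics/w1o.png",im)
E
```

```text
[250.9163187  170.99024551] [259.28921142 162.26472755]
```

View pics/w1o.png

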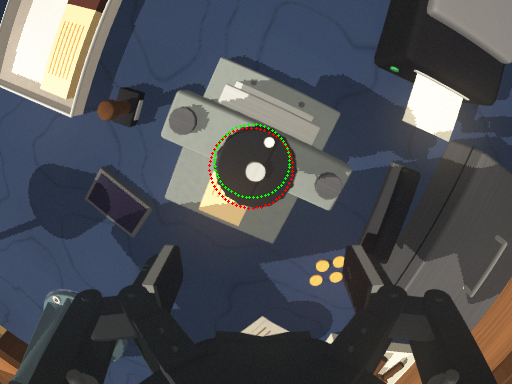

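```bash
python3 - <<'E'
from h import *
c=ctrl.get_calibration("wrist")
print(fonz((255.5,172),.221,c),fonz((256.5,167),.217,c))
st((.568,-.191,.225))
E
```

```text
[ 0.56771254 -0.19224276  0.221     ] [ 0.57035719 -0.19170479  0.217     ]
t 2.8 pos [ 0.5463 -0.2076  0.2924] q [-0.566  0.164  1.525 -0.     1.453  0.562] F [ 0.4  0.1 -0.3] T [-0.01  0.01 -0.04] op 1.005
jaw yaw -1.1286 y axis [ 0.e+00 -1.e-04 -1.e+00]
shares [-0.115  1.348  0.535]
```

Call:
apply_moves(plan="-0.06 0.1 0.27 0 0 0 1; -0.055 0.2 0.265 0 0 0 1; 0 0.5 0 0 0 0 1; 0 0 0 0 0 0 1; 0 0 0 0 0 0 1")

```text
time_s: 3.3
eef_pos: [0.5684, -0.1893, 0.2513]
eef_rot: [-0.598, 0.598, -0.378, 0.377]
wrist_force: [0.8, 0.5, 0.5]
opening: 1.0
```

```bash
python3 - <<'E'
from h import *
c=ctrl.get_calibration("wrist"); im=ctrl.camera("wrist"); cv2.imwrite("pics/w2.png",im[:,:,::-1])
st((.568,-.191,.194))
E
```

```text
t 3.35 pos [ 0.5688 -0.1898  0.2524] q [-0.52   0.227  1.532  0.     1.383  0.607] F [-0.2 -0.   0.1] T [-0.03  0.02 -0.01] op 1.001
jaw yaw -1.1266 y axis [-2.e-04  2.e-04 -1.e+00]
shares [ 0.015  1.168 -0.026]
```

View pics/w2.png

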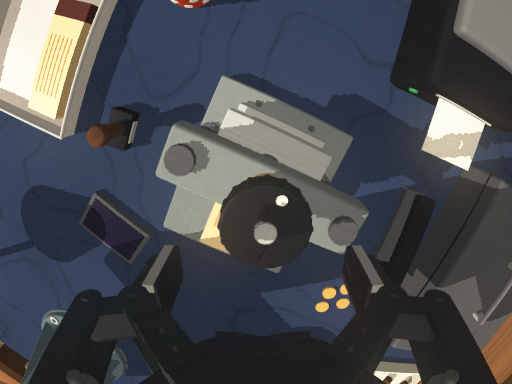

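Call:
apply_moves(plan="0 0.3 0 0 0 0 1; 0 0.4 0 0 0 0 1; 0 0.3 -0.02 0 0 0 1; 0 0.17 0 0 0 0 1; 0 0 0 0 0 0 1")

```text
time_s: 3.85
eef_pos: [0.5667, -0.1902, 0.1921]
eef_rot: [-0.598, 0.598, -0.379, 0.377]
wrist_force: [-0.6, -0.1, -0.2]
opening: 0.998
```

```bash
python3 - <<'E'
from h import *
im=ctrl.camera("wrist"); cv2.imwrite("pics/w3.png",im[:,:,::-1])
im=ctrl.camera("side"); cv2.imwrite("pics/s3.png",cv2.resize(im[120:240,230:360,::-1],None,fx=4,fy=4))
st((.568,-.191,.194))
E
```

```text
t 3.95 pos [ 0.5678 -0.1907  0.1942] q [-0.522  0.278  1.59   0.     1.272  0.605] F [-0.2 -0.   0.5] T [ 0.01 -0.   -0.05] op 0.999
jaw yaw -1.1271 y axis [ 5.e-04 -2.e-04 -1.e+00]
shares [0.006 0.003 0.001]
```

View pics/w3.png

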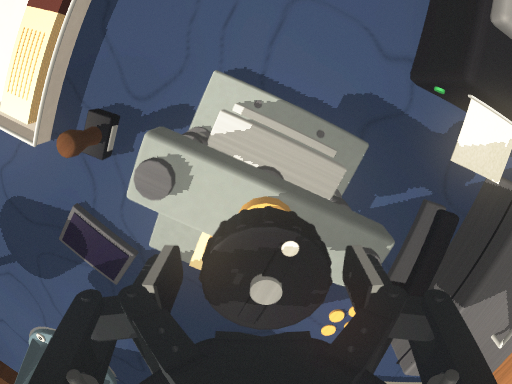

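View pics/s3.png

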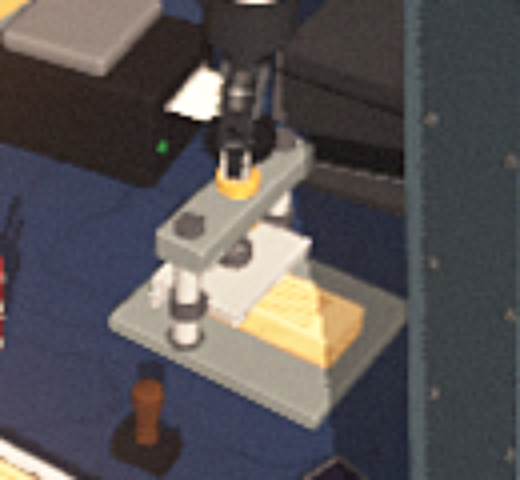

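The open fingers stand either side of the wheel: hub at (266,291), pads near x=165 and x=365. Closing now.

Call:
apply_moves(plan="0 0 0 0 0 0 0.5; 0 0 0 0 0 0 0.3; 0 0 0 0 0 0 0; 0 0 0 0 0 0 0; 0 0 0 0 0 0 0")

```text
time_s: 4.45
eef_pos: [0.5682, -0.1912, 0.1952]
eef_rot: [-0.598, 0.598, -0.377, 0.379]
wrist_force: [-0.8, -1.9, 5.7]
opening: 0.682
```

```bash
python3 - <<'E'
from h import *
st()
E
```

```text
t 4.45 pos [ 0.5682 -0.1912  0.1952] q [-0.522  0.277  1.59  -0.     1.272  0.605] F [-0.8 -1.9  5.7] T [ 0.01  0.15 -0.01] op 0.682
jaw yaw -1.1271 y axis [ 0.0021 -0.0015 -1.    ]
```

Call:
apply_moves(plan="0 -0.003 0 0 -0.4 0 0; 0 -0.007 0 0 -1 0 0; 0 -0.007 0 0 -1 0 0; 0 -0.007 0 0 -1 0 0; 0 -0.007 0 0 -1 0 0")

```text
time_s: 4.95
eef_pos: [0.5685, -0.1914, 0.1967]
eef_rot: [-0.676, 0.676, -0.206, 0.208]
wrist_force: [2.2, -2.6, 3.9]
opening: 0.685
```

```bash
python3 - <<'E'
from h import *
im=ctrl.camera("wrist"); cv2.imwrite("pics/w4.png",im[:,:,::-1])
st()
E
```

```text
t 5.0 pos [ 0.5685 -0.1914  0.1967] q [-0.522  0.276  1.588 -0.     1.275  0.067] F [ 1.4 -2.9  4.8] T [-0.22  0.08  0.34] op 0.684
jaw yaw -0.5892 y axis [ 0.0027 -0.0018 -1.    ]
```

View pics/w4.png

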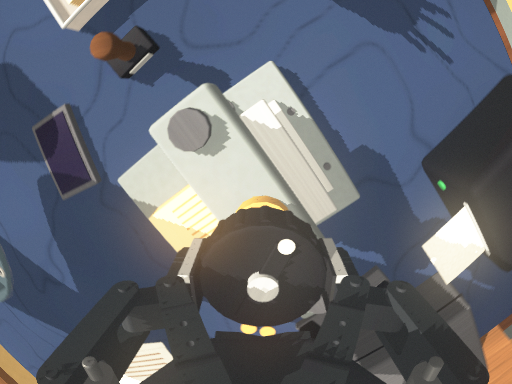

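Call:
apply_moves(plan="0 -0.007 0 0 -1 0 0; 0 -0.007 0 0 -1 0 0; 0 -0.007 0 0 -1 0 0; 0 -0.007 0 0 -1 0 0; 0 -0.007 0 0 -1 0 0")

```text
time_s: 5.5
eef_pos: [0.5689, -0.1916, 0.1985]
eef_rot: [-0.706, 0.708, 0.002, 0.0]
wrist_force: [5.0, -3.2, 3.4]
opening: 0.688
```

Call:
apply_moves(plan="0 -0.007 0 0 -1 0 0; 0 -0.007 0 0 -1 0 0; 0 -0.007 0 0 -1 0 0; 0 -0.007 0 0 -1 0 0; 0 -0.007 0 0 -1 0 0")

```text
time_s: 6.0
eef_pos: [0.5694, -0.1915, 0.2002]
eef_rot: [-0.674, 0.677, 0.211, -0.208]
wrist_force: [5.4, -2.8, 1.9]
opening: 0.689
```

```bash
python3 - <<'E'
from h import *
st((.568,-.191,.2))
E
```

```text
t 6.0 pos [ 0.5694 -0.1915  0.2002] q [-5.220e-01  2.730e-01  1.585e+00  1.000e-03  1.279e+00 -1.125e+00] F [ 5.4 -2.8  1.9] T [-0.45 -0.81 -0.47] op 0.689
jaw yaw 0.6025 y axis [ 0.005  -0.0022 -1.    ]
shares [-0.017  0.004  0.024]
```

Call:
apply_moves(plan="0 -0.007 0 0 -1 0 0; 0 -0.007 0 0 -1 0 0; 0 -0.007 0 0 -1 0 0; 0 -0.007 0 0 -1 0 0; 0 -0.007 0 0 -1 0 0")

```text
time_s: 6.5
eef_pos: [0.5697, -0.1911, 0.2019]
eef_rot: [-0.582, 0.585, 0.401, -0.399]
wrist_force: [7.2, -0.6, 2.0]
opening: 0.688
```

Call:
apply_moves(plan="0 -0.007 0 0 -1 0 0; 0 -0.007 0 0 -1 0 0; 0 -0.007 0 0 -1 0 0; 0 -0.007 0 0 -1 0 0; 0 -0.007 0 0 -1 0 0")

```text
time_s: 7.0
eef_pos: [0.5697, -0.1906, 0.2037]
eef_rot: [-0.437, 0.44, 0.556, -0.553]
wrist_force: [7.2, 0.1, 2.9]
opening: 0.684
```

Call:
apply_moves(plan="0 -0.007 0 0 -1 0 0; 0 -0.007 0 0 -1 0 0; 0 -0.007 0 0 -1 0 0; 0 -0.007 0 0 -1 0 0; 0 -0.007 0 0 -1 0 0")

```text
time_s: 7.5
eef_pos: [0.5694, -0.1902, 0.2054]
eef_rot: [-0.254, 0.257, 0.66, -0.659]
wrist_force: [6.3, 1.5, 3.3]
opening: 0.683
```

```bash
python3 - <<'E'
from h import *
im=ctrl.camera("wrist"); cv2.imwrite("pics/w5.png",im[:,:,::-1])
st((.568,-.191,.2))
E
```

```text
t 7.55 pos [ 0.5694 -0.1902  0.2054] q [-0.521  0.267  1.58   0.003  1.29  -2.931] F [ 7.1 -0.3  4.3] T [ 0.66 -0.38  0.3 ] op 0.683
jaw yaw 2.4095 y axis [ 4.5e-03  3.0e-04 -1.0e+00]
shares [0.01  0.108 0.031]
```

View pics/w5.png

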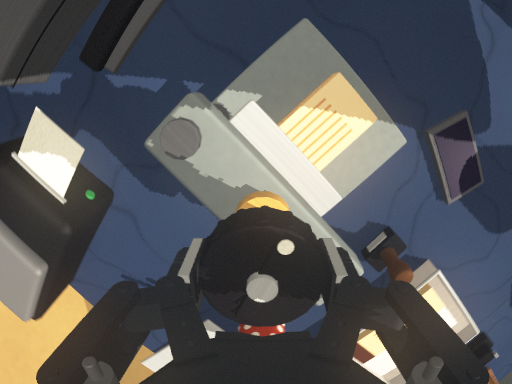

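Call:
apply_moves(plan="0 0 0 0 0 0 1; 0 0 0 0 0 0 1; 0 0 0 0 0 0 1; 0 0 0 0 0.5 0 1; 0 0 0 0 1 0 1")

```text
time_s: 8.05
eef_pos: [0.5672, -0.1904, 0.2038]
eef_rot: [-0.316, 0.315, 0.633, -0.633]
wrist_force: [-0.1, -0.6, -0.5]
opening: 0.999
```

Call:
apply_moves(plan="0 0 0 0 1 0 1; 0 0 0 0 1 0 1; 0 0 0 0 1 0 1; 0 0 0 0 1 0 1; 0 0 0 0 1 0 1")

```text
time_s: 8.55
eef_pos: [0.5672, -0.1905, 0.2038]
eef_rot: [0.489, -0.489, -0.511, 0.511]
wrist_force: [0.5, -0.0, -0.2]
opening: 0.996
```

Call:
apply_moves(plan="0 0 0 0 1 0 1; 0 0 0 0 1 0 1; 0 0 0 0 1 0 1; 0 0 0 0 1 0 1; 0 0 0 0 1 0 1")

```text
time_s: 9.05
eef_pos: [0.5672, -0.1904, 0.2037]
eef_rot: [0.618, -0.618, -0.343, 0.344]
wrist_force: [0.3, -0.1, 0.1]
opening: 1.001
```

Call:
apply_moves(plan="0 0 0 0 1 0 1; 0 0 0 0 1 0 1; 0 0 0 0 1 0 1; 0 0 0 0 1 0 1; 0 0 0 0 1 0 1")

```text
time_s: 9.55
eef_pos: [0.5672, -0.1904, 0.2038]
eef_rot: [0.692, -0.692, -0.145, 0.146]
wrist_force: [-0.2, -0.1, -0.1]
opening: 1.0
```

Call:
apply_moves(plan="0 0 0 0 1 0 1; 0 0 0 0 1 0 1; 0 0 0 0 1 0 1; 0 0 0 0 1 0 1; 0 0 0 0 1 0 1")

```text
time_s: 10.05
eef_pos: [0.5672, -0.1904, 0.2037]
eef_rot: [0.704, -0.704, 0.066, -0.065]
wrist_force: [-0.1, 0.2, 0.2]
opening: 1.002
```

Call:
apply_moves(plan="0 0 0 0 1 0 1; 0 0 0 0 1 0 1; 0 0 0 0 1 0 1; 0 0 0 0 0 0 1; 0 0 0 0 0 0 1")

```text
time_s: 10.55
eef_pos: [0.5674, -0.1905, 0.2039]
eef_rot: [0.682, -0.682, 0.188, -0.187]
wrist_force: [0.5, -0.2, 0.3]
opening: 1.0
```

```bash
python3 - <<'E'
from h import *
im=ctrl.camera("wrist"); cv2.imwrite("pics/w6.png",im[:,:,::-1])
st((.568,-.191,.2045))
E
```

```text
t 10.6 pos [ 0.5674 -0.1905  0.2039] q [-0.522  0.268  1.582 -0.     1.292  0.015] F [0.5 0.2 0.1] T [ 0.02 -0.03  0.01] op 1.001
jaw yaw -0.5365 y axis [-3.e-04  2.e-04 -1.e+00]
shares [ 0.015 -0.011 -0.003]
```

View pics/w6.png

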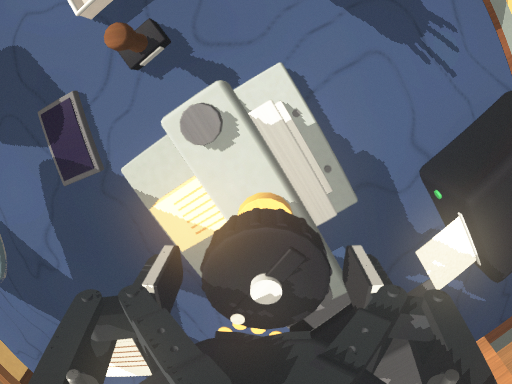

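Call:
apply_moves(plan="0 0 0 0 0 0 0.5; 0 0 0 0 0 0 0.3; 0 0 0 0 0 0 0; 0 0 0 0 0 0 0; 0 0 0 0 0 0 0")

```text
time_s: 11.1
eef_pos: [0.5687, -0.1912, 0.205]
eef_rot: [-0.681, 0.682, -0.187, 0.189]
wrist_force: [5.3, -2.1, 0.7]
opening: 0.687
```

Call:
apply_moves(plan="0 -0.003 0 0 -0.4 0 0; 0 -0.007 0 0 -1 0 0; 0 -0.007 0 0 -1 0 0; 0 -0.007 0 0 -1 0 0; 0 -0.007 0 0 -1 0 0")

```text
time_s: 11.6
eef_pos: [0.5689, -0.1913, 0.2065]
eef_rot: [-0.707, 0.708, -0.001, 0.004]
wrist_force: [6.2, -2.9, 0.9]
opening: 0.681
```

Call:
apply_moves(plan="0 -0.007 0 0 -1 0 0; 0 -0.007 0 0 -1 0 0; 0 -0.007 0 0 -1 0 0; 0 -0.007 0 0 -1 0 0; 0 -0.007 0 0 -1 0 0")

```text
time_s: 12.1
eef_pos: [0.5692, -0.1912, 0.2082]
eef_rot: [-0.675, 0.677, 0.208, -0.205]
wrist_force: [7.2, -2.6, -0.1]
opening: 0.682
```

Call:
apply_moves(plan="0 -0.007 0 0 -1 0 0; 0 -0.007 0 0 -1 0 0; 0 -0.007 0 0 -1 0 0; 0 -0.007 0 0 -1 0 0; 0 -0.007 0 0 -1 0 0")

```text
time_s: 12.6
eef_pos: [0.5694, -0.191, 0.2099]
eef_rot: [-0.584, 0.586, 0.398, -0.396]
wrist_force: [7.5, -2.5, -0.5]
opening: 0.684
```

Call:
apply_moves(plan="0 -0.007 0 0 -1 0 0; 0 -0.007 0 0 -1 0 0; 0 -0.007 0 0 -1 0 0; 0 -0.007 0 0 -1 0 0; 0 -0.007 0 0 -1 0 0")

```text
time_s: 13.1
eef_pos: [0.5693, -0.1906, 0.2116]
eef_rot: [-0.44, 0.443, 0.553, -0.551]
wrist_force: [9.4, -1.0, 0.2]
opening: 0.683
```

```bash
python3 - <<'E'
from h import *
im=ctrl.camera("wrist"); cv2.imwrite("pics/w7.png",im[:,:,::-1])
st((.568,-.191,.2115))
E
```

```text
t 13.15 pos [ 0.5693 -0.1907  0.2117] q [-5.220e-01  2.610e-01  1.574e+00  2.000e-03  1.302e+00 -2.322e+00] F [ 8.2 -1.8  0.6] T [ 0.42 -1.07  0.43] op 0.684
jaw yaw 1.7998 y axis [ 4.6e-03 -1.0e-04 -1.0e+00]
shares [-0.001  0.003  0.028]
```

View pics/w7.png

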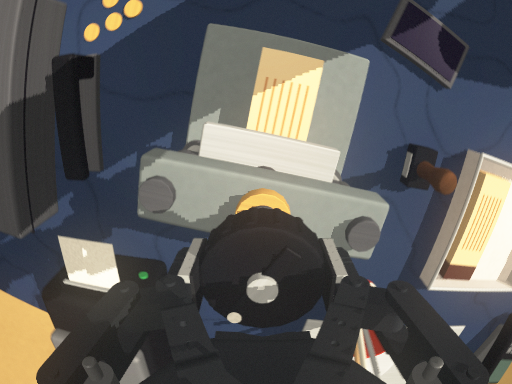

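Call:
apply_moves(plan="0 -0.007 0 0 -1 0 0; 0 -0.007 0 0 -1 0 0; 0 -0.004 0 0 -0.6 0 0; 0 -0.002 0 0 -0.3 0 0; 0 0 0 0 0 0 0")

```text
time_s: 13.65
eef_pos: [0.5692, -0.1904, 0.2126]
eef_rot: [-0.339, 0.341, 0.621, -0.619]
wrist_force: [8.8, -0.8, 1.5]
opening: 0.689
```

```bash
python3 - <<'E'
from h import *
st((.568,-.191,.2115))
E
```

```text
t 13.65 pos [ 0.5692 -0.1904  0.2126] q [-5.210e-01  2.600e-01  1.573e+00  2.000e-03  1.304e+00 -2.660e+00] F [ 8.8 -0.8  1.5] T [ 0.47 -0.91  0.36] op 0.689
jaw yaw 2.1383 y axis [ 4.1e-03  1.0e-04 -1.0e+00]
shares [0.004 0.023 0.027]
```

Call:
apply_moves(plan="0 -0.002 0 0 -0.3 0 0; 0 -0.002 0 0 -0.3 0 0; 0 -0.001 0 0 -0.2 0 0; 0 0 0 0 -0.2 0 0; 0 0 0 0 0 0 0")

```text
time_s: 14.15
eef_pos: [0.5683, -0.1913, 0.2127]
eef_rot: [-0.302, 0.304, 0.639, -0.639]
wrist_force: [5.1, -3.2, 1.3]
opening: 0.686
```

```bash
python3 - <<'E'
from h import *
im=ctrl.camera("wrist"); cv2.imwrite("pics/w8.png",im[:,:,::-1])
im=ctrl.camera("side"); cv2.imwrite("pics/s8.png",cv2.resize(im[120:240,230:360,::-1],None,fx=4,fy=4))
st((.568,-.191,.2115))
E
```

```text
t 14.25 pos [ 0.5683 -0.1913  0.2127] q [-0.522  0.26   1.574  0.     1.305 -2.778] F [ 4.7 -3.   0.5] T [-0.36 -0.48 -0.95] op 0.684
jaw yaw 2.2555 y axis [ 0.0022 -0.0011 -1.    ]
shares [0.008 0.024 0.001]
```

View pics/w8.png

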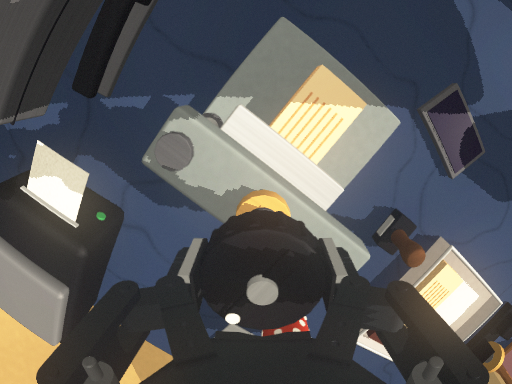

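View pics/s8.png

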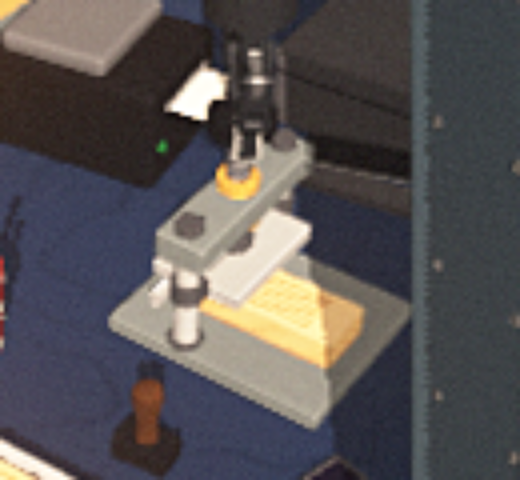

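Call:
apply_moves(plan="0 0 0 0 0 0 1; 0 0 0 0 0 0 1; 0 0 0 0 0 0 1; 0 -0.2 0 0 0 0 1; 0 -0.5 0 0 0 0 1")

```text
time_s: 14.75
eef_pos: [0.5661, -0.1896, 0.2454]
eef_rot: [-0.305, 0.301, 0.639, -0.639]
wrist_force: [-0.3, -0.5, 0.6]
opening: 0.994
```

Call:
apply_moves(plan="0 -0.6 0 0 0.6 0 1; 0 0 0 0 1 0 1; 0 0 0 0 1 0 1; 0 0 0 0 1 0 1; 0 0 0 0 1 0 1")

```text
time_s: 15.25
eef_pos: [0.5676, -0.1904, 0.2781]
eef_rot: [-0.466, 0.467, 0.531, -0.531]
wrist_force: [0.2, 0.5, 0.5]
opening: 1.001
```

```bash
python3 - <<'E'
from h import *
st((.47,-.187,.27),1.58)
E
```

```text
t 15.25 pos [ 0.5676 -0.1904  0.2781] q [-0.522  0.205  1.506  0.     1.43  -2.222] F [0.2 0.5 0.5] T [-0.03  0.   -0.01] op 1.001
jaw yaw 1.7003 y axis [ 6.e-04 -3.e-04 -1.e+00]
shares [0.321 0.162 1.927]
turn shares [ 0.005  1.003 -0.003]
```

Call:
apply_moves(plan="0 0 0 0 1 0 1; 0 0 0.3 0 0 0 1; 0.03 0 0.7 0 0 0 1; 0.03 0 0.6 0 0 0 1; 0 0 0.1 0 0 0 1")

```text
time_s: 15.75
eef_pos: [0.4804, -0.1883, 0.2778]
eef_rot: [0.497, -0.496, -0.503, 0.504]
wrist_force: [-0.0, -0.5, 0.2]
opening: 1.001
```

```bash
python3 - <<'E'
from h import *
c=ctrl.get_calibration("wrist"); im=ctrl.camera("wrist")
st((.478,-.187,.1),1.58)
im=np.ascontiguousarray(im[:,:,::-1]); cv2.imwrite("pics/w9.png",im)
print(ctrl.recognise("wrist","block_mid")[:2])
for x in np.linspace(-.0825,.0825,40):
  for s in(-.03,.03):
    u=fproj([.526+x,-.187+s+.01*x,.054],c); cv2.circle(im,(int(u[0]),int(u[1])),1,(0,0,255),-1)
cv2.imwrite("pics/w9o.png",im)
np.save("c9.npy",c,allow_pickle=True)
E
```

```text
t 15.8 pos [ 0.4812 -0.1887  0.2781] q [-0.603  0.019  1.71  -0.     1.412 -2.188] F [0.1 0.2 0.4] T [-0.    0.   -0.03] op 0.996
jaw yaw 1.5843 y axis [ 5.e-04 -6.e-04 -1.e+00]
shares [0.036 3.562 0.066]
turn shares [ 0.004  0.036 -0.005]
[{'point': [0.4826, -0.1844, 0.0507], 'score': 0.59}]
```

View pics/w9o.png

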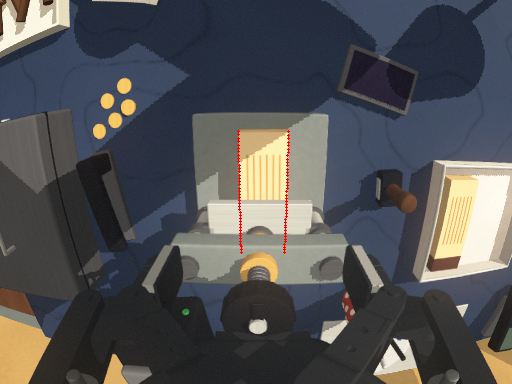

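Call:
apply_moves(plan="0.03 0.4 0.1 0 0 0 1; 0 0.8 0 0 0 0 1; 0 1 0 0 0 0 1; 0 0.8 0 0 0 0 1; 0 0.4 0 0 0 0 1")

```text
time_s: 16.35
eef_pos: [0.4766, -0.1861, 0.1035]
eef_rot: [0.498, -0.495, -0.503, 0.504]
wrist_force: [-0.1, -0.2, -0.2]
opening: 0.998
```

```bash
python3 - <<'E'
from h import *
c=ctrl.get_calibration("wrist"); im=ctrl.camera("wrist")
st((.475,-.187,.036),1.58)
im=np.ascontiguousarray(im[:,:,::-1]); cv2.imwrite("pics/w10.png",im)
E
```

```text
t 16.4 pos [ 0.4756 -0.1855  0.1016] q [-0.605  0.222  1.873  0.     1.055 -2.19 ] F [-1.9  0.6 -1.9] T [ 0.04  0.08 -0.04] op 1.0
jaw yaw 1.5851 y axis [-0.0064  0.0047 -1.    ]
shares [-0.036  1.311  0.003]
turn shares [-0.053  0.043  0.04 ]
```

View pics/w10.png

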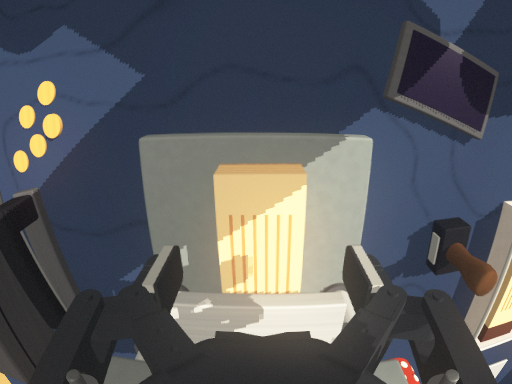

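Call:
apply_moves(plan="0 0 0 0 0 0 1; 0 0 0 0 0 0 1; -0.03 0.2 0.05 0 0 0 1; 0 0 0 0 0 0 1; 0 0 0 0 0 0 1")

```text
time_s: 16.9
eef_pos: [0.4751, -0.189, 0.0975]
eef_rot: [-0.496, 0.497, 0.504, -0.503]
wrist_force: [-0.1, 0.0, 0.8]
opening: 0.995
```

```bash
python3 - <<'E'
from h import *
st((.475,-.187,.036),1.58)
im=ctrl.camera("side"); cv2.imwrite("pics/s10.png",cv2.resize(im[120:240,230:360,::-1],None,fx=4,fy=4))
E
```

```text
t 16.9 pos [ 0.4751 -0.189   0.0975] q [-0.611  0.225  1.879  0.     1.037 -2.196] F [-0.1  0.   0.8] T [0.04 0.01 0.01] op 0.995
jaw yaw 1.5847 y axis [ 5.e-04 -3.e-04 -1.e+00]
shares [0.041 1.231 0.002]
turn shares [ 0.004  0.039 -0.003]
```

View pics/s10.png

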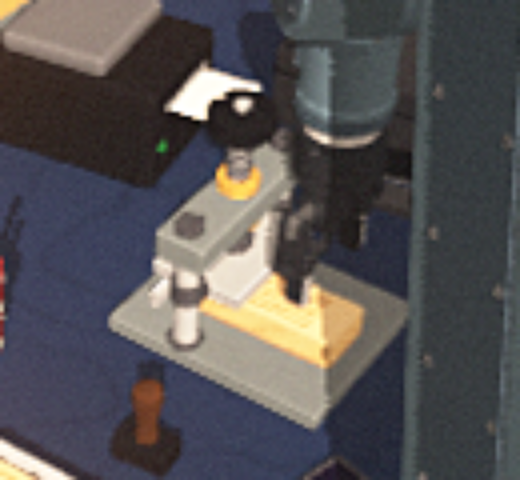

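Call:
apply_moves(plan="0.04 0.1 0.15 0 0 0 1; 0 0.4 0.1 0 0 0 1; 0 0.4 0 0 0 0 1; 0 0.25 0 0 0 0 1; 0 0 0 0 0 0 1")

```text
time_s: 17.45
eef_pos: [0.461, -0.1861, 0.0379]
eef_rot: [0.498, -0.495, -0.503, 0.504]
wrist_force: [-0.2, -0.4, -0.2]
opening: 0.998
```

```bash
python3 - <<'E'
from h import *
c=ctrl.get_calibration("wrist"); im=ctrl.camera("wrist")
st((.462,-.187,.036),1.58)
im=np.ascontiguousarray(im[:,:,::-1]); cv2.imwrite("pics/w11.png",im)
im=ctrl.camera("side"); cv2.imwrite("pics/s11.png",cv2.resize(im[100:240,230:360,::-1],None,fx=4,fy=4))
E
```

```text
t 17.5 pos [ 0.4618 -0.1866  0.039 ] q [-0.623  0.306  1.929 -0.     0.909 -2.208] F [-0.3  0.5  0.6] T [ 0.01 -0.07 -0.02] op 1.003
jaw yaw 1.585 y axis [-0.0016  0.0011 -1.    ]
shares [-0.008  0.06  -0.004]
turn shares [-0.013  0.041  0.009]
```

View pics/w11.png

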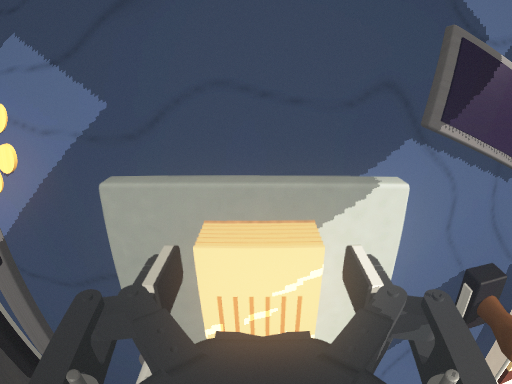

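View pics/s11.png

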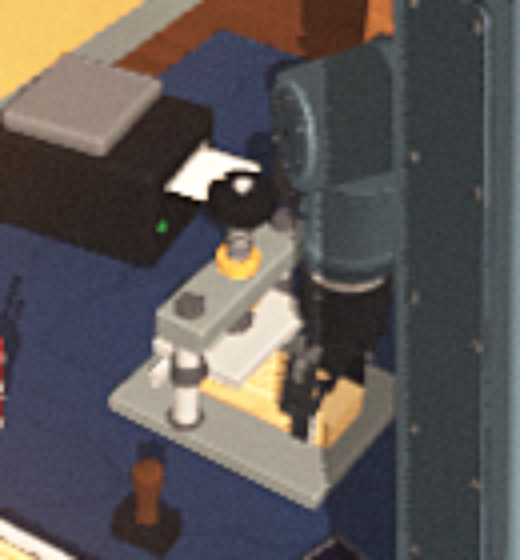

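Call:
apply_moves(plan="0 0.04 0 0 0 0 0.8; 0 0 0 0 0 0 0.6; 0 0 0 0 0 0 0.4; 0 0 0 0 0 0 0; 0 0 0 0 0 0 0")

```text
time_s: 18.05
eef_pos: [0.4632, -0.1875, 0.0386]
eef_rot: [-0.496, 0.497, 0.504, -0.503]
wrist_force: [-0.9, 1.0, 6.6]
opening: 0.692
```

```bash
python3 - <<'E'
from h import *
c=ctrl.get_calibration("wrist"); im=ctrl.camera("wrist")
st((.462,-.187,.036),1.58)
im=np.ascontiguousarray(im[:,:,::-1]); cv2.imwrite("pics/w12.png",im)
E
```

```text
t 18.1 pos [ 0.4632 -0.1875  0.0386] q [-0.623  0.308  1.927  0.     0.905 -2.208] F [-1.   0.6  6.4] T [ 0.18  0.12 -0.02] op 0.694
jaw yaw 1.5851 y axis [ 0.0015 -0.001  -1.    ]
shares [0.01  0.052 0.024]
turn shares [ 0.012  0.042 -0.008]
```

View pics/w12.png

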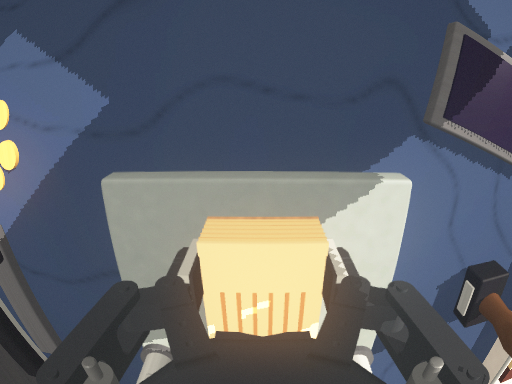

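Call:
apply_moves(plan="0 -0.02 0.1 0 0 0 0; 0 0 0.3 0 0 0 0; 0 0 0.4 0 0 0 0; 0 0 0.3 0 0 0 0; 0 0 0.1 0 0 0 0")

```text
time_s: 18.6
eef_pos: [0.4016, -0.1878, 0.0387]
eef_rot: [-0.496, 0.497, 0.503, -0.503]
wrist_force: [0.3, 0.5, -1.2]
opening: 0.686
```

```bash
python3 - <<'E'
from h import *
im=ctrl.camera("wrist")
st((.462,-.187,.036),1.58)
cv2.imwrite("pics/w13.png",im[:,:,::-1])
im=ctrl.camera("side"); cv2.imwrite("pics/s13.png",cv2.resize(im[100:240,230:360,::-1],None,fx=4,fy=4))
im=ctrl.camera("top"); cv2.imwrite("pics/t13.png",cv2.resize(im[130:270,250:400,::-1],None,fx=4,fy=4))
E
```

```text
t 18.65 pos [ 0.4012 -0.1877  0.0386] q [-0.707  0.202  2.067 -0.     0.874 -2.291] F [-3.7  0.   3.5] T [-0.13  0.42 -0.04] op 0.685
jaw yaw 1.5844 y axis [-8.e-04  3.e-04 -1.e+00]
shares [-0.003  0.051 -1.216]
turn shares [-0.006  0.037  0.002]
```

View pics/s13.png

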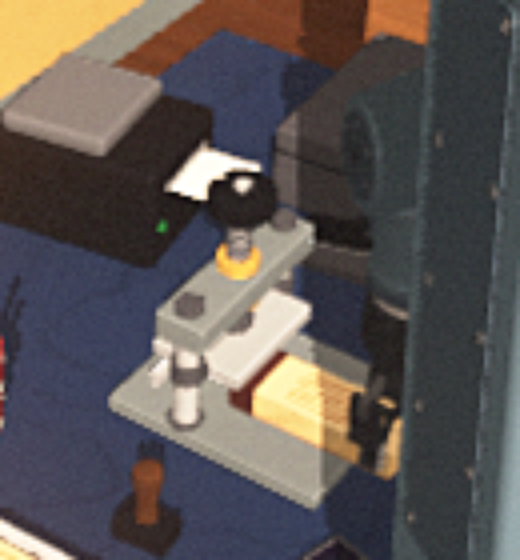

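View pics/t13.png

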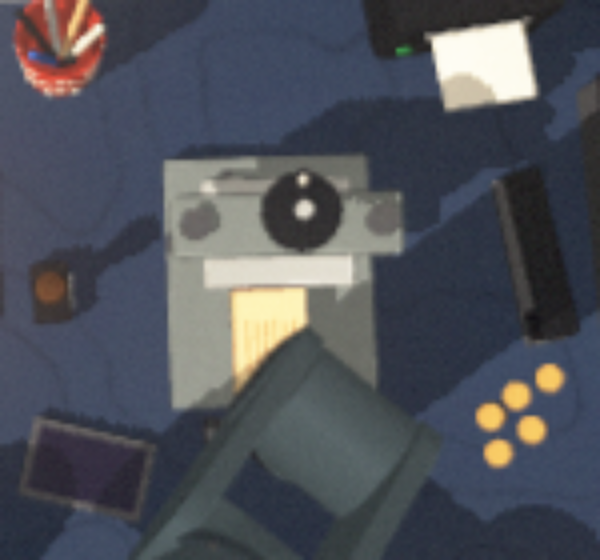

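Call:
apply_moves(plan="0 0 0 0 0 0 1; 0 0 0 0 0 0 1; 0 0 0 0 0 0 1; 0 0 -0.2 0 0 0 1; 0 0 -0.4 0 0 0 1")

```text
time_s: 19.25
eef_pos: [0.4326, -0.1872, 0.0384]
eef_rot: [0.497, -0.496, -0.503, 0.503]
wrist_force: [0.5, -0.9, 0.3]
opening: 1.0
```

Call:
apply_moves(plan="0 0 -0.4 0 0 0 1; 0 0 -0.2 0 0 0 1; 0 0.05 0 0 0 0 1; 0 0 0 0 0 0 1; 0 0 0 0 0 0 1")

```text
time_s: 19.75
eef_pos: [0.4615, -0.1866, 0.0357]
eef_rot: [0.497, -0.496, -0.503, 0.504]
wrist_force: [-0.1, 0.4, 0.9]
opening: 1.0
```

```bash
python3 - <<'E'
from h import *
im=ctrl.camera("wrist")
st((.462,-.187,.036),1.58)
cv2.imwrite("pics/w14.png",im[:,:,::-1])
E
```

```text
t 19.8 pos [ 0.4616 -0.1867  0.0358] q [-0.623  0.312  1.93  -0.     0.901 -2.208] F [0.8 0.2 0.3] T [-0.01 -0.02 -0.  ] op 1.0
jaw yaw 1.5847 y axis [-1.e-03  6.e-04 -1.e+00]
shares [-0.005 -0.004 -0.007]
turn shares [-0.008  0.039  0.005]
```

View pics/w14.png

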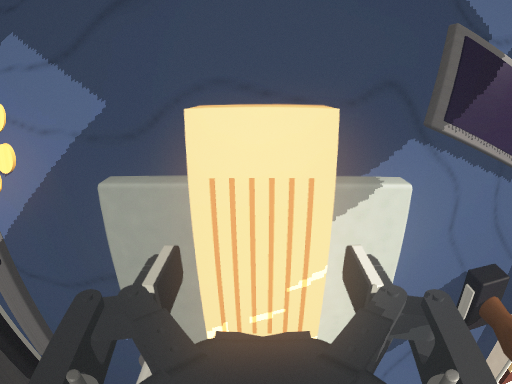

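Call:
apply_moves(plan="0 0 0 0 0 0 0.8; 0 0 0 0 0 0 0.6; 0 0 0 0 0 0 0.4; 0 0 0 0 0 0 0; 0 0 0 0 0 0 0")

```text
time_s: 20.3
eef_pos: [0.4625, -0.1873, 0.0365]
eef_rot: [0.496, -0.497, -0.503, 0.504]
wrist_force: [-2.9, -0.5, 5.4]
opening: 0.688
```

Call:
apply_moves(plan="0 -0.12 0 0 0 0 0; 0 0 0.15 0 0 0 0; 0 0 0.4 0 0 0 0; 0 0 0.5 0 0 0 0; 0 0 0.4 0 0 0 0")

```text
time_s: 20.8
eef_pos: [0.3881, -0.1872, 0.0416]
eef_rot: [0.497, -0.496, -0.504, 0.504]
wrist_force: [0.4, -0.3, -2.1]
opening: 0.691
```

```bash
python3 - <<'E'
from h import *
im=ctrl.camera("wrist")
st((.462,-.187,.036),1.58)
cv2.imwrite("pics/w15.png",im[:,:,::-1])
im=ctrl.camera("side"); cv2.imwrite("pics/s15.png",cv2.resize(im[100:240,230:360,::-1],None,fx=4,fy=4))
E
```

```text
t 20.85 pos [ 0.3854 -0.1862  0.0409] q [-7.280e-01  1.700e-01  2.099e+00 -1.000e-03  8.770e-01 -2.313e+00] F [-1.1  1.1 -4.6] T [0.05 0.02 0.03] op 0.694
jaw yaw 1.5856 y axis [-0.0044  0.0028 -1.    ]
shares [-0.038  0.091 -1.532]
turn shares [-0.037  0.047  0.024]
```

View pics/w15.png

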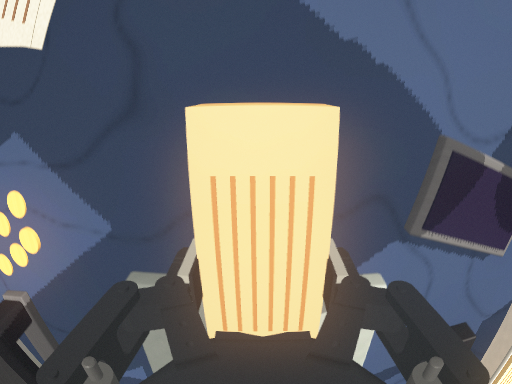

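View pics/s15.png

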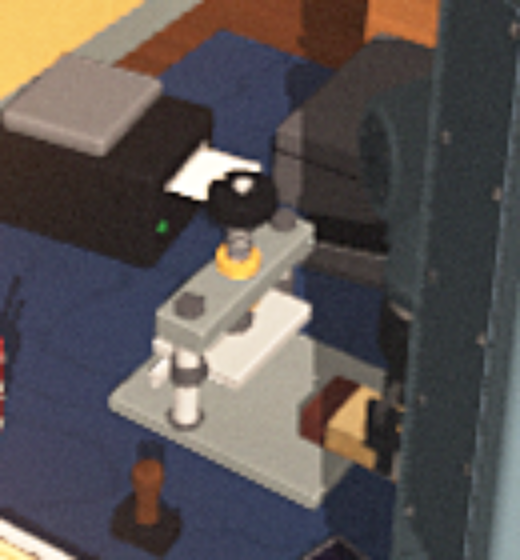

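Call:
apply_moves(plan="0 -0.3 0 0 0 0 0; 0 -0.6 0 0 0 0 0; 0 -0.8 0 0 0 0 0; 0.2 -0.7 0 0 0 0 0; 0.4 -0.4 0 0 0 0 0")

```text
time_s: 21.4
eef_pos: [0.391, -0.1595, 0.1854]
eef_rot: [-0.495, 0.499, 0.503, -0.503]
wrist_force: [0.5, 0.0, -1.6]
opening: 0.69
```

Call:
apply_moves(plan="0.6 0 0 0 0 0 0; 0.7 0 0 0 0 0 0; 0.7 0 -0.2 0 0 0 0; 0.7 0 -0.4 0 0 0 0; 0.7 0 -0.5 0 0 0 0")

```text
time_s: 21.9
eef_pos: [0.4424, 0.0144, 0.1823]
eef_rot: [-0.496, 0.497, 0.504, -0.503]
wrist_force: [0.9, -1.0, -1.6]
opening: 0.687
```

```bash
python3 - <<'E'
from h import *
st((.580,.237,.18),1.6)
E
```

```text
t 21.9 pos [0.4424 0.0144 0.1823] q [-0.237 -0.058  1.987 -0.     1.211 -1.822] F [ 0.9 -1.  -1.6] T [-0.04 -0.03  0.02] op 0.687
jaw yaw 1.5847 y axis [ 8.e-04 -3.e-04 -1.e+00]
shares [ 4.414  0.047 -2.814]
turn shares [ 0.006 -0.128 -0.002]
```

Call:
apply_moves(plan="0.7 0 -0.45 0 0 0 0; 0.7 0 -0.45 0 -0.13 0 0; 0.7 0 -0.45 0 0 0 0; 0.7 0 -0.45 0 0 0 0; 0.7 0 -0.45 0 0 0 0")

```text
time_s: 22.4
eef_pos: [0.5511, 0.1923, 0.1817]
eef_rot: [0.492, -0.492, -0.507, 0.508]
wrist_force: [0.8, -0.8, -2.3]
opening: 0.691
```

Call:
apply_moves(plan="0.5 0 -0.3 0 0 0 0; 0.3 0 -0.2 0 0 0 0; 0.1 0 -0.1 0 0 0 0; 0 0 0 0 0 0 0; 0 0 0 0 0 0 0")

```text
time_s: 22.9
eef_pos: [0.5787, 0.2355, 0.1817]
eef_rot: [0.493, -0.492, -0.507, 0.508]
wrist_force: [-0.3, -0.0, -2.7]
opening: 0.688
```

```bash
python3 - <<'E'
from h import *
st((.580,.237,.1),1.6)
im=ctrl.camera("wrist"); cv2.imwrite("pics/w16.png",im[:,:,::-1])
im=ctrl.camera("side"); cv2.imwrite("pics/s16.png",cv2.resize(im[150:320,140:310,::-1],None,fx=3.5,fy=3.5))
im=ctrl.camera("top"); cv2.imwrite("pics/t16.png",cv2.resize(im[130:250,150:270,::-1],None,fx=5,fy=5))
for cam in("side","top","wrist"):
  for t in("tray","done_block_mid"): print(cam,t,ctrl.recognise(cam,t)[:2])
E
```

```text
t 22.9 pos [0.5787 0.2355 0.1817] q [ 0.197  0.346  1.529 -0.     1.267 -1.403] F [-0.3 -0.  -2.7] T [-0.08 -0.01 -0.01] op 0.688
jaw yaw 1.6003 y axis [-1.e-03 -5.e-04 -1.e+00]
shares [ 0.031  1.635 -0.029]
turn shares [-0.008  0.003 -0.004]
side tray [{'point': [0.5724, 0.2372, 0.0003], 'score': 0.82}]
side done_block_mid [{'point': [0.5387, 0.1446, 0.0341], 'score': 0.94}]
top tray [{'point': [0.5708, 0.1875, -0.0022], 'score': 0.83}]
top done_block_mid [{'point': [0.5869, 0.1286, 0.0321], 'score': 0.82}, {'point': [0.569, 0.1857, -0.0007], 'score': 0.55}]
wrist tray [{'point': [0.4993, 0.1686, 0.0143], 'score': 0.6}]
wrist done_block_mid [{'point': [0.5763, 0.14, 0.0305], 'score': 0.6}]
```

View pics/w16.png

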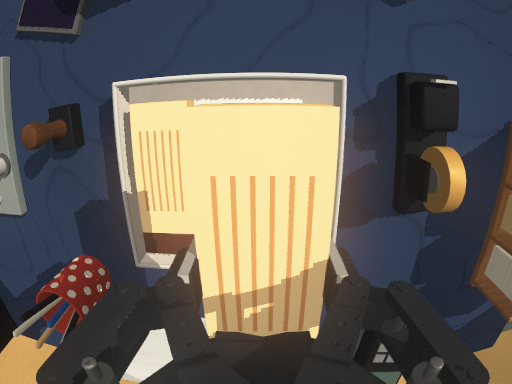

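View pics/s16.png

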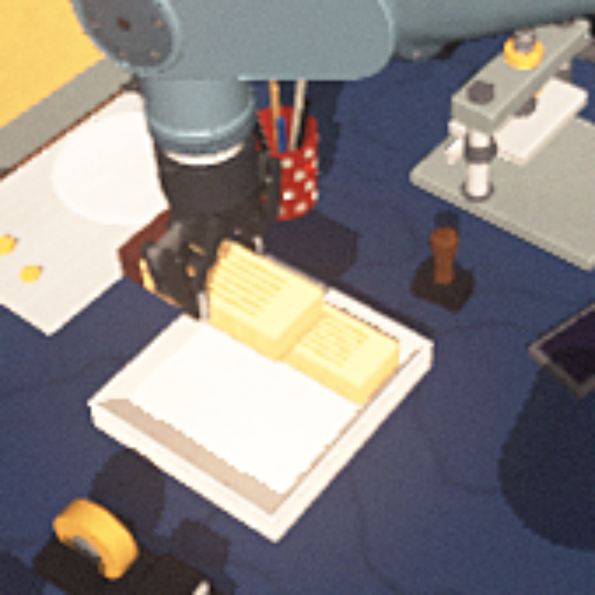

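View pics/t16.png

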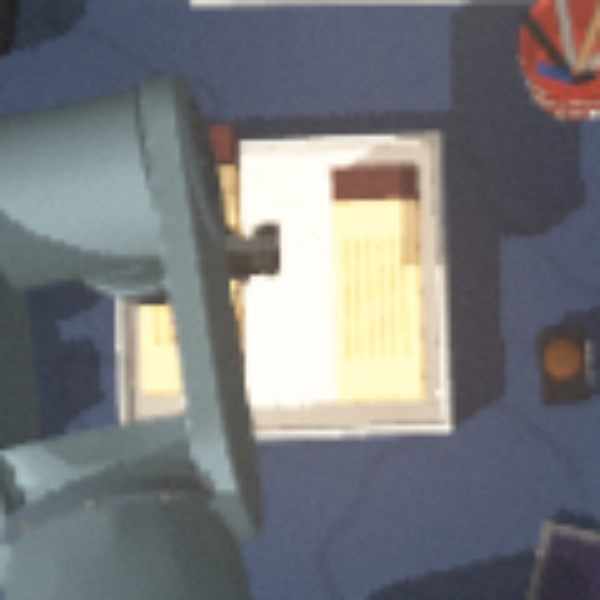

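Call:
apply_moves(plan="0 0.4 0 0 0 0 0; 0 0.8 0 0 0 0 0; 0 0.8 0 0 0 0 0; 0 0.5 0 0 0 0 0; 0 0.25 0 0 0 0 0")

```text
time_s: 23.85
eef_pos: [0.5771, 0.2357, 0.0416]
eef_rot: [0.493, -0.492, -0.506, 0.509]
wrist_force: [-0.0, 0.0, -1.4]
opening: 0.688
```

Call:
apply_moves(plan="0 0 0 0 0 0 0; 0 0 0 0 0 0 0; 0 0.15 0 0 0 0 0; 0 0.1 0 0 0 0 0; 0 0 0 0 0 0 0")

```text
time_s: 24.35
eef_pos: [0.5789, 0.2361, 0.0319]
eef_rot: [0.493, -0.492, -0.507, 0.508]
wrist_force: [-0.4, 0.3, -1.4]
opening: 0.689
```

```bash
python3 - <<'E'
from h import *
st((.580,.237,.0165),1.6)
im=ctrl.camera("wrist"); cv2.imwrite("pics/w17.png",im[:,:,::-1])
im=ctrl.camera("side"); cv2.imwrite("pics/s17.png",cv2.resize(im[150:320,140:310,::-1],None,fx=3.5,fy=3.5))
E
```

```text
t 24.35 pos [0.5789 0.2361 0.0319] q [ 0.198  0.543  1.596 -0.     1.003 -1.403] F [-0.4  0.3 -1.4] T [ 0.01  0.04 -0.  ] op 0.689
jaw yaw 1.6006 y axis [-4.e-04 -1.e-04 -1.e+00]
shares [ 0.017  0.309 -0.023]
turn shares [-0.003  0.005 -0.001]
```

View pics/w17.png

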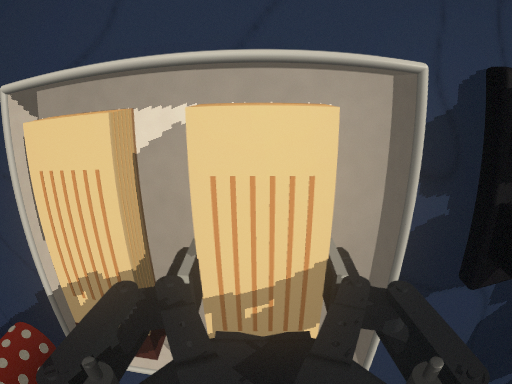

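View pics/s17.png

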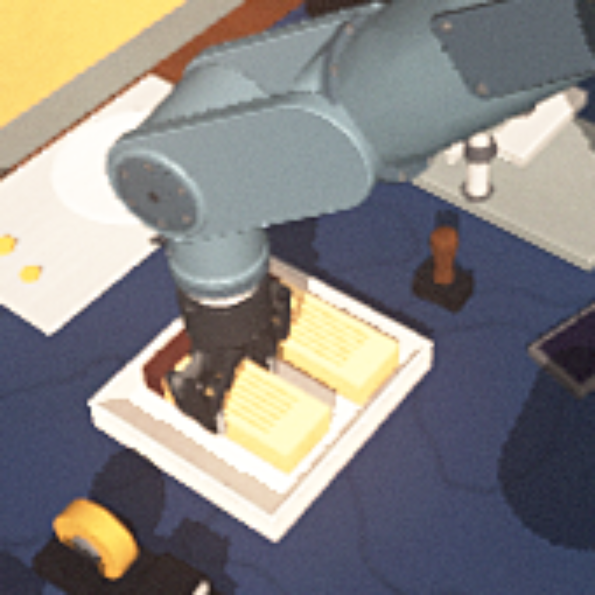

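Call:
apply_moves(plan="0 0.08 0 0 0 0 0; 0 0.06 0 0 0 0 0; 0 0.04 0 0 0 0 0; 0 0 0 0 0 0 0; 0 0 0 0 0 0 0")

```text
time_s: 24.95
eef_pos: [0.5791, 0.2362, 0.023]
eef_rot: [0.493, -0.492, -0.507, 0.507]
wrist_force: [0.1, -0.0, -2.7]
opening: 0.689
```

Call:
apply_moves(plan="0 0.04 0 0 0 0 0; 0 0.03 0 0 0 0 0; 0 0.02 0 0 0 0 0; 0 0 0 0 0 0 0; 0 0 0 0 0 0 0")

```text
time_s: 25.45
eef_pos: [0.5791, 0.2362, 0.0186]
eef_rot: [0.493, -0.492, -0.507, 0.507]
wrist_force: [0.2, 0.3, -2.4]
opening: 0.688
```

```bash
python3 - <<'E'
from h import *
st((.580,.237,.0165),1.6)
E
```

```text
t 25.45 pos [0.5791 0.2362 0.0186] q [ 0.198  0.564  1.597  0.     0.981 -1.403] F [ 0.2  0.3 -2.4] T [-0.01  0.03  0.02] op 0.688
jaw yaw 1.6006 y axis [-1.e-04 -0.e+00 -1.e+00]
shares [ 0.016  0.042 -0.018]
turn shares [-0.001  0.005 -0.   ]
```

Still hanging free (Fz −2.4 N is about the block's weight). Last millimetres now.

Call:
apply_moves(plan="0 0.02 0 0 0 0 0; 0 0.01 0 0 0 0 0; 0 0.01 0 0 0 0 0; 0 0 0 0 0 0 0; 0 0 0 0 0 0 0")

```text
time_s: 25.95
eef_pos: [0.5791, 0.2362, 0.0166]
eef_rot: [0.492, -0.492, -0.507, 0.507]
wrist_force: [0.1, -0.2, -2.7]
opening: 0.691
```

```bash
python3 - <<'E'
from h import *
st((.580,.237,.0165),1.6)
E
```

```text
t 25.95 pos [0.5791 0.2362 0.0166] q [ 0.198  0.567  1.597 -0.     0.978 -1.403] F [ 0.1 -0.2 -2.7] T [-0.05  0.01 -0.04] op 0.691
jaw yaw 1.6007 y axis [-0. -0. -1.]
shares [ 0.015  0.002 -0.018]
turn shares [-0.     0.006 -0.   ]
```

Call:
apply_moves(plan="0 0.01 0 0 0 0 0; 0 0.01 0 0 0 0 0; 0 0.01 0 0 0 0 0; 0 0 0 0 0 0 0; 0 0 0 0 0 0 0")

```text
time_s: 26.45
eef_pos: [0.5792, 0.2362, 0.0166]
eef_rot: [0.492, -0.492, -0.507, 0.507]
wrist_force: [-5.6, -2.0, 10.0]
opening: 0.689
```

```bash
python3 - <<'E'
from h import *
st((.580,.237,.0165),1.6)
E
```

```text
t 26.45 pos [0.5792 0.2362 0.0166] q [ 0.198  0.567  1.596 -0.     0.978 -1.403] F [-5.6 -2.  10. ] T [-0.18  0.83 -0.06] op 0.689
jaw yaw 1.6007 y axis [-1.e-04 -1.e-04 -1.e+00]
shares [ 0.016  0.001 -0.016]
turn shares [-0.001  0.006 -0.001]
```

Contact with the floor (Fz +10 N, z no longer dropping). Releasing.

Call:
apply_moves(plan="0 0 0 0 0 0 0.8; 0 0 0 0 0 0 0.88; 0 0 0 0 0 0 0.9; 0 0 0 0 0 0 0.9; 0 0 0 0 0 0 0.9")

```text
time_s: 26.95
eef_pos: [0.5791, 0.2362, 0.015]
eef_rot: [0.493, -0.492, -0.507, 0.507]
wrist_force: [0.6, 0.3, -0.1]
opening: 0.9
```

```bash
python3 - <<'E'
from h import *
st()
im=ctrl.camera("wrist"); cv2.imwrite("pics/w18.png",im[:,:,::-1])
E
```

```text
t 26.95 pos [0.5791 0.2362 0.015 ] q [ 0.198  0.57   1.597  0.     0.975 -1.403] F [ 0.6  0.3 -0.1] T [ 0.01 -0.02  0.  ] op 0.9
jaw yaw 1.6006 y axis [-1.e-04 -0.e+00 -1.e+00]
```

View pics/w18.png

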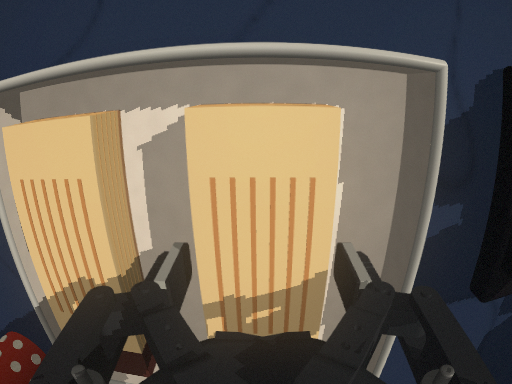

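The block (columns 186–340) lies between the open pads (185 and 345), clear of the finished block. Retreating straight up, then back.

Call:
apply_moves(plan="0 -0.15 0 0 0 0 0.9; 0 -0.4 0 0 0 0 0.9; 0 -0.8 0 0 0 0 0.9; 0 -0.9 0 0 0 0 0.9; 0 -0.9 0 0 0 0 0.9")

```text
time_s: 27.5
eef_pos: [0.5788, 0.2361, 0.1745]
eef_rot: [0.493, -0.492, -0.507, 0.507]
wrist_force: [-0.1, 0.8, 0.2]
opening: 0.902
```

Call:
apply_moves(plan="0 -0.8 0 0 0 0 0.9; 0 -0.4 0.4 0 0 0 0.9; 0 0 0.8 0 0 0 0.9; 0 0 0.9 0 0 0 0.9; 0 0 0.9 0 0 0 0.9")

```text
time_s: 28.0
eef_pos: [0.4278, 0.2315, 0.2332]
eef_rot: [-0.492, 0.493, 0.508, -0.507]
wrist_force: [-0.8, -0.1, 0.0]
opening: 0.897
```

Call:
apply_moves(plan="0 0 0.7 0 0 0 0.9; 0 0 0.4 0 0 0 0.9; 0 0 0 0 0 0 0.9; 0 0 0 0 0 0 0.9; 0 0 0 0 0 0 0.9")

```text
time_s: 28.5
eef_pos: [0.3754, 0.2301, 0.2332]
eef_rot: [-0.492, 0.493, 0.508, -0.507]
wrist_force: [-0.5, -0.4, -0.3]
opening: 0.899
```

```bash
python3 - <<'E'
from h import *
st()
im=ctrl.camera("side"); cv2.imwrite("pics/s19.png",cv2.resize(im[130:310,140:350,::-1],None,fx=3.3,fy=3.3))
im=ctrl.camera("top"); cv2.imwrite("pics/t19.png",cv2.resize(im[130:250,150:370,::-1],None,fx=3.5,fy=3.5))
for cam in("side","top"):
  for t in("block_mid","wheel_mid","date_stamp","pen_cup","ink_pad","stapler","tape_dispenser"): print(cam,t,[(np.round(d["point"],3),round(d["score"],2)) for d in ctrl.recognise(cam,t)[:3]])
E
```

```text
t 28.5 pos [0.3754 0.2301 0.2332] q [ 0.279 -0.125  1.94  -0.     1.326 -1.321] F [-0.5 -0.4 -0.3] T [-0.02 -0.04 -0.02] op 0.899
jaw yaw 1.6002 y axis [ 1.2e-03  3.0e-04 -1.0e+00]
side block_mid [(array([0.574, 0.25 , 0.031]), 0.72)]
side wheel_mid []
side date_stamp []
side pen_cup [(array([0.731, 0.006, 0.078]), 0.67)]
side ink_pad [(array([ 0.368, -0.018,  0.015]), 0.76), (array([0.595, 0.149, 0.032]), 0.69)]
side stapler []
side tape_dispenser [(array([0.533, 0.422, 0.042]), 0.96)]
top block_mid [(array([0.582, 0.232, 0.033]), 0.58), (array([0.534, 0.403, 0.048]), 0.38)]
top wheel_mid [(array([ 0.57 , -0.188,  0.237]), 0.89)]
top date_stamp [(array([0.525, 0.   , 0.026]), 0.68)]
top pen_cup [(array([ 0.745, -0.006,  0.064]), 0.86)]
top ink_pad [(array([ 0.373, -0.029,  0.014]), 0.96)]
top stapler [(array([ 0.546, -0.418,  0.053]), 0.86)]
top tape_dispenser [(array([0.535, 0.404, 0.047]), 0.81)]
```

View pics/s19.png

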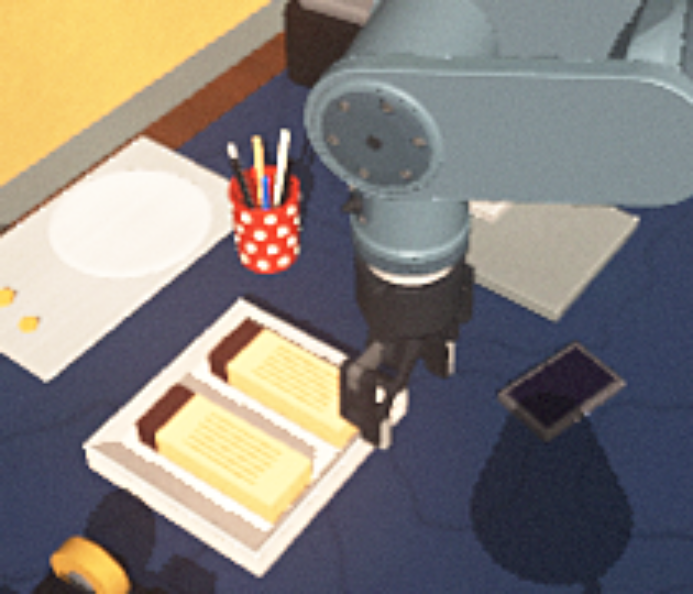

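View pics/t19.png

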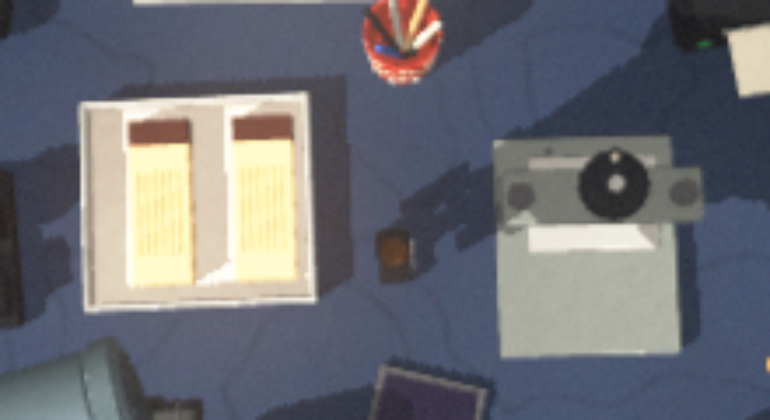

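```bash
python3 -c "
from bench import ctrl
print(ctrl.hand_in())"
```

```text
the job is handed in; nothing more can be done
None
```

The press is open against its top stop and the block lies in the white tray beside the finished one. I handed the job in at about 28.7 s; the hand-in reports no verdict.

**Press:** I wound the handwheel anticlockwise in two grips, about 3.54 and 2.79 rad. The tool turned about 6.33 rad in all. The last stretch slipped a little and the wrist torque rose, which I took as the stop. The final top picture shows the wheel's white mark back where it started, a full turn. The network puts the wheel at 0.237 m, against 0.218 m at the start, so it rose about 19 mm (good to about 4 mm; a full opening is 18 mm).

**Block:** Once the press was open I drew the block 60 mm out, gripped it again near its middle and carried it to the tray. I lowered it in steps of about 0.5 mm until it touched the floor at about 10 N, then let go. The final pictures show it flat in the free half of the tray at about (0.58, 0.235) m, clear of the finished block.

**Last checks:**
- **Bystanders:** the final top view agrees with the first within 5 mm for the date stamp, pen cup, ink pad, stapler and tape dispenser.
- **Arm:** it stands clear with no force on the wrist.
- **Missed from the side:** the networks did not find the wheel, stamp or stapler in the final side view, where the arm hides the press and stamp. They also labelled the finished block as an ink pad there.
- **Finished block:** I checked it only by eye in the pictures and did not measure it again.

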